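Take the sample jar from the guarded warmer and put it on the balance

TASK

Raise the clear guard flap of the sample warmer by its front knob until it leans back past upright, then swing the stay at the warmer's side right across in front of the flap so that it cannot fall shut. Then take the round jar out from beneath and set it down gently, upright and wholly on the pan of the balance, leaving flap and stay as they are. Leave the square bottle in its place.

Things in the scene. Friction and masses are not known exactly. Their poses are not given: they have to be found in the camera images.
- warmer: Sample warmer: white open-topped box, dark inside, fixed to the bench, 180 (x) by 270 (y) by 85 mm high, walls 8 mm, inner floor 25 mm above the bench. Origin: centre of its underside; x points from its front to its back (hinge) side, y to its left, z up. On either side of the bench, turned up to 0.2 rad. Two containers stand in it side by side along y, 110 mm apart, 30 mm before its middle.
- flap (a joint): Angle of the clear guard flap (framed plate 180 by 270 by 5 mm, 0.3 kg) that covers the warmer, hinged along the back top edge (parallel to the warmer's y): 0 shut and level, 1.57 upright, 1.9 at its stop leaning back. Left free it falls shut before upright, and falls back to its stop and rests there beyond about 1.6.
- flap_hinge (a point): Point on the flap's hinge axis, mid-width: 90 mm behind the warmer's origin along its x and 85.5 mm up.
- flap_grip (a point): Centre of the flap's knob: black upright disc 22 mm in diameter, 16 mm thick along the warmer's y, on a thin stem that holds it 32 mm beyond the middle of the flap's front edge (212 mm from the hinge axis). Shut, it is 88 mm above the bench and 32 mm in front of the front wall. Pinched along y it turns freely between the fingers as the flap rises.
- stay (a joint): Angle of the stay: level steel arm 70 mm long on a vertical post at the warmer's left, at x +45, y +147 mm from its origin; arm's top 129 mm above the bench. Stays where left (friction below 1 N). Anticlockwise from above: 0.4 points forward (warmer's -x), less is outward, 1.97 (stop) is across the warmer (-y) in front of the raised flap. Swing it after the flap is up: it blocks the flap.
- stay_grip (a point): Point on the axis of the black upright knob at the stay's free end, 70 mm from the post axis: a round rod 16 mm in diameter and 40 mm tall standing on the arm (from 129 to 169 mm above the bench); this point is 154 mm above the bench, 15 mm below its top. It turns freely between the fingers.
- jar_center (a point): Centre (half-way up) of the round jar: brown with a white cap, upright, 42 mm in diameter and 55 mm tall the cap as wide as the jar, on the top 17 mm, 0.06 to 0.13 kg; it stands on the warmer's floor at its left or right place, its top 5 mm below the rim. Fingers that close along the warmer's y have 30 mm free at each side.
- bottle_center (a point): Centre (half-way up) of the square bottle, to be left alone: brown with a white cap, 40 by 40 mm, 55 mm tall with a narrow neck cap 26 mm in diameter; it stands in the warmer's other place.
- pan_top (a point): Centre of the upper face of the balance's round metal pan, 124 mm in diameter, 70 mm above the bench. The balance is a white box 190 by 200 by 55 mm fixed to the bench on the other side from the warmer, with its display at the front.

How it is judged:
On the way, in this order (a step that is already met when the one before it is completed fails the run):
1. the guard flap is raised past upright (value of joint flap above 1.6 rad), for 0.1 s.
2. the stay is swung across with the flap up (value of joint flap above 0.75 rad and value of joint stay above 1.6 rad), for 0.2 s.
3. the jar is lifted clear of the warmer with flap up and stay set (all of step 2 and z of jar_center in the frame of warmer above 0.1 m), for 0.1 s.
At the end, for the whole second after the job is handed in: The round jar stands upright (within 10 degrees), released and at rest on the balance's pan, its centre within 42 mm of the pan's centre; the flap is still raised (above 0.75 rad), the stay still across (above 1.6 rad), and the square bottle is within 30 mm of where it stood (all of step 2 and horizontal distance between jar_center and pan_top below 0.042 m and z of jar_center in the frame of pan_top between 0.021 and 0.034 m and angle between jar_center's own z axis and vertical below 0.17 rad and linear speed of jar below 0.02 m/s and contact force between the fingers and jar below 0.05 N and distance of bottle_center from where it was at the start of the episode below 0.03 m); the robot touches nothing.
It fails at once if the jar was taken (moved by more than 40 mm) before the stay was across (distance of jar_center from where it was at the start of the episode above 0.04 m and value of joint stay below 1.5 rad).
It fails at once if the jar was dropped or thrown (faster than 0.6 m/s out of the fingers, a fall of about 18 mm) (linear speed of jar above 0.6 m/s and contact force between the fingers and jar below 0.05 N).
It fails at once if the square bottle was moved by more than 30 mm or tipped (distance of bottle_center from where it was at the start of the episode above 0.03 m or angle between bottle_center's own z axis and vertical above 0.4 rad).
It also fails if it takes over 64 s, if anything falls off the work surface, if the arm or the gripper's body presses on something with over 40 N, if the wrist force passes 120 N, or if a joint passes its speed limit or range.

ROBOT

A 7-joint arm with a two-finger parallel gripper is mounted at the origin on the work surface. World frame = base frame: x ahead of the robot, y to its left, z up, the work surface at z = 0. Lengths are in m, angles in rad, forces in N, time in s.
With the tool pointing down it reaches from about 0.4 to 0.875 m from the base axis. Payload 4.4 kg.
Tool frame: the origin (TCP) lies at the very end of the fingers, on their centre line; the grasp point (between the pads) lies 19 mm behind it; z points along the fingers, y is the line along which they close (so a half turn about z gives the same grasp; the last joint's range is limited). The gripper opens to 85 mm and grips with 20 to 120 N. Pads are 22 mm wide; open, the fingers measure 114 mm over their backs; the gripper's body (76 mm by 85 mm) begins 54 mm behind the grasp point. The pads swing forward as they close: fully open they stand 13 mm farther back than shut.
Start: joints at [1.154, 0.628, 0.038, 1.517, -0.027, 0.996, -0.02], TCP at [0.223, -0.61, 0.231] pointing down, gripper open.
Joint ranges: [-3.06, 3.06], [-0.37, 2.12], [-1.25, 1.32], [0.18, 2.47], [-1.1, 4.24], [0.23, 1.98], [-2.94, 2.94]. Speed limits (rad/s): [2.57, 2.57, 3.14, 3.14, 3.14, 3.14, 3.14].

INTERFACE

Orientations are given as [roll, pitch, yaw] about the fixed x, y, z axes, in that order (R = Rz(yaw) Ry(pitch) Rx(roll)).
In Python, from rig import get_state, read_camera, close_job gives the robot as it stands.
- The arm moves only by the shell command python3 -m jog 'ROWS' [FORCE]. ROWS is a JSON object of lists of equal length, an entry for each row: "linear": the shift along the tool's x, y, z in mm, a list of three; "delta_rot": the turn, a rotation vector about the tool's x, y, z in rad, a list of three; "gripper": the finger opening in mm, from 0 to 85.4. A call has exactly 5 rows; each row is the pose to reach, as a shift and turn from the pose commanded when the call began, along the tool's axes at that moment; what a row does not reach only later rows make up. A row lasts 1/10 s, in which the tool goes at most 50 mm and 8.59 degrees, less where a joint would pass 70% of its speed; a pose out of reach is approached as far as the arm can. A call with a gripper value outside its range is refused whole. The fingers move at their own pace and stop on an object; FORCE is the grip in N (left out, the last holds). Time passes only in rows, so rows that repeat a pose let the fingers close, or fill a call up. It gives the time, the measured TCP pose, the force, the opening and the grip force at its end, in the units of the state.
- get_state(): the state, without advancing time (a new reading comes with each control period).
- read_camera(name): name is "side" or "top"; returns a dict with "image" (384x512x3 uint8, red, green, blue), "fx", "fy", "cx", "cy" (pixels), "R" (3x3) and "t" (3): a world point X has camera coordinates R X + t. Camera axes: x right, y down, z forward; pixel columns grow to the right and rows downward; lengths in m; the calibration is good to about 2 mm. A picture is of the moment at which its call begins. There is no depth.
- close_job(): hands the job in; it is judged then, once.
The state is a dict: "time_s": time; "q": joint angles; "qvel": joint speeds; "tau": joint torques, N m; "tool_pos": TCP position; "eef_rot": TCP orientation; "ft_force": force on the tool from outside, world axes, zero at the start; "wrist_torque": the same for the moment, N m; "grip_width": opening from 0.0 (shut) to 1.0 (fully open); "grasp_force": force on a finger pad.
Only numpy, scipy, OpenCV 4.12 (cv2) and the standard library are available. Lean on these libraries where they do the work, as an engineer would, in place of code of your own. Each camera call takes 0.05 s, during which the arm holds its last target. There are 200 camera calls.

## Working session

There is one attempt and no reset: what is moved stays moved. The work goes in short steps, Python scripts to look and compute and a shell command to move; the robot and the scene stay as the last step left them, time stands still between calls to the robot, and variables do not carry over. Pictures are saved under pics/ and viewed, at most 10 in all, crops included, and the job is handed in when it is done.

```bash
mkdir -p pics; ls; python3 - <<'E'
from rig import *
import cv2
print(get_state())
for n in("top","side"):
    c=read_camera(n); print(n,c['fx'],c['fy'],c['cx'],c['cy'],c['R'],c['t'])
    cv2.imwrite(f'pics/{n}0.png',cv2.resize(c['image'][:,:,::-1],(800,600),interpolation=cv2.INTER_CUBIC))
E
```

```text
pics
{'time_s': 0.0, 'q': array([ 1.15417137,  0.6293555 ,  0.0384456 ,  1.5183643 , -0.02699738,
        0.9962805 , -0.01997641]), 'qvel': array([-0.00046843,  0.00043241,  0.00117731, -0.00084095,  0.00074937,
       -0.00131561,  0.00026869]), 'tau': array([-1.44388039e-03, -5.63405585e+01,  1.22609507e+00, -1.93451393e+01,
        1.11479365e-02,  1.04297628e-02,  1.14414600e-06]), 'tool_pos': array([ 0.22319939, -0.60981883,  0.23038426]), 'eef_rot': array([-3.13970337e+00,  2.95786366e-05,  3.50847139e-01]), 'ft_force': array([-0.45503671, -0.7245337 ,  0.02675478]), 'wrist_torque': array([-0.03280848, -0.02035489,  0.01981605]), 'grasp_force': 0.0, 'grip_width': 1.0038597904315434}
top 440.94073661189884 440.94073661189884 250.88561025621456 194.62240009667607 [[-2.28925954e-02 -9.99723354e-01 -5.39853932e-03]
 [-9.80602424e-01  2.35055544e-02 -1.94592843e-01]
 [ 1.94665905e-01  8.39085514e-04 -9.80869248e-01]] [0.04296889 0.53997826 0.96177413]
side 372.85953812628674 372.85953812628674 258.68050271511987 187.05013484399134 [[-0.76758818 -0.64094149 -0.00154489]
 [-0.47902     0.57526997 -0.66302663]
 [ 0.42585001 -0.50819137 -0.74859422]] [0.43371609 0.29313204 0.8819438 ]
```

View pics/top0.png

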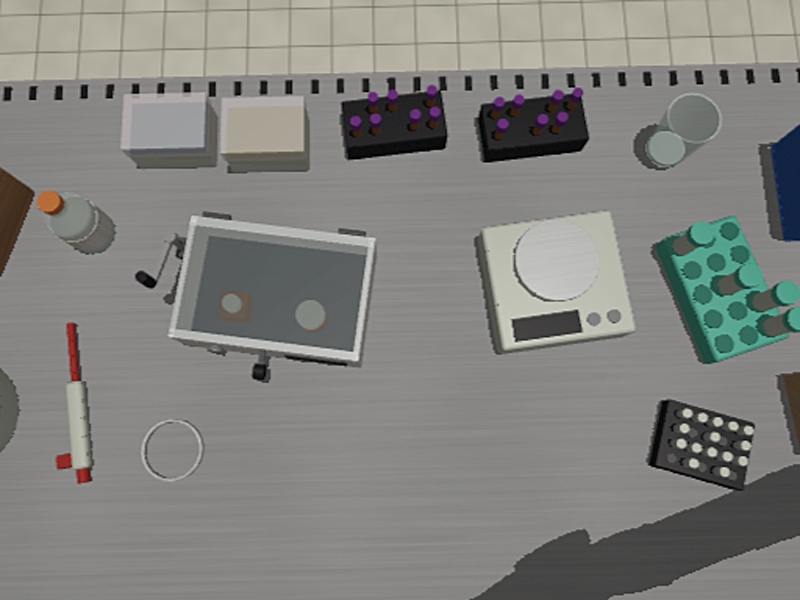

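View pics/side0.png

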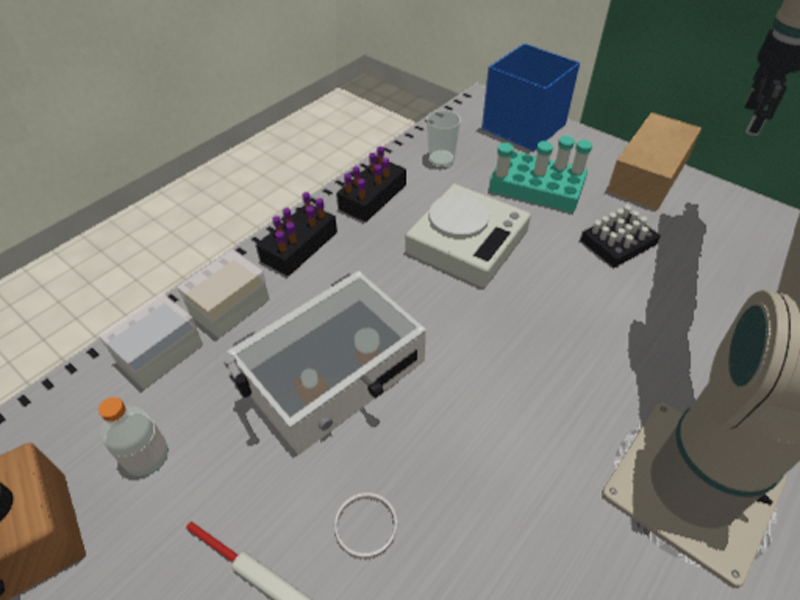

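The top view (800 px scale) shows the warmer at left with flap corners (193,218), (375,238), (360,362), (171,338). The flap knob is at (260,371), the stay knob at (146,279), the jar in the right place at (310,315), and the pan at (557,261). The side view agrees, with corners (232,351), (360,275), (424,330), (292,422) and the knob at (377,388).

```bash
cat > h.py <<'E'
import numpy as np
from rig import *
from scipy.spatial.transform import Rotation as Ro
S=.64
def bp(c,u,v,z):
    d=c['R'].T@np.array([(u*S-c['cx'])/c['fx'],(v*S-c['cy'])/c['fy'],1]); o=-c['R'].T@c['t']
    return o+d*(z-o[2])/d[2]
def pj(c,X):
    x=c['R']@X+c['t']; return np.array([c['fx']*x[0]/x[2]+c['cx'],c['fy']*x[1]/x[2]+c['cy']])/S
def shift(target,yaw=None):
    "tool-frame shift in mm from present TCP to target"
    s=get_state(); R=Ro.from_euler('xyz',s['eef_rot'])
    return np.round(R.inv().apply(np.array(target)-s['tool_pos'])*1000,1)
E
python3 - <<'E'
from h import *
from scipy.optimize import least_squares
t=read_camera('top'); s=read_camera('side')
loc=np.array([[90,135,87],[90,-135,87],[-90,-135,87],[-90,135,87],[-122,0,88]])/1e3
pt=[(193,217),(376,238),(360,362),(171,338),(260,371)]; ps=[(232,351),(360,275),(424,330),(292,422),(377,388)]
def W(p,l): 
    c,n=np.cos(p[2]),np.sin(p[2]); return np.array([p[0]+c*l[0]-n*l[1],p[1]+n*l[0]+c*l[1],l[2]])
def f(p,both=1): return np.concatenate([np.subtract(pj(t,W(p,l)),q) for l,q in zip(loc,pt)]+[np.subtract(pj(s,W(p,l)),q) for l,q in zip(loc,ps)])
r=least_squares(f,[.6,.2,0]); print(r.x,r.fun.reshape(-1,2).round(1).tolist())
p=r.x
print('knob',W(p,loc[4]),bp(t,260,371,.088))
print('stayknob top',bp(t,144,279,.169),'post',W(p,np.array([.045,.147,.129])))
print('jar',W(p,np.array([-.03,-.055,.08])),bp(t,310.5,315,.08)); print('bottle',bp(t,232,302,.08))
print('pan',bp(t,557,261,.07),bp(s,460,214,.07))
E
```

```text
[ 0.56216876  0.19634035 -0.15132067] [[1.4, -0.4], [1.4, 1.0], [0.4, -0.2], [-0.0, -0.5], [1.4, 1.1], [-3.8, 0.5], [-1.0, -3.8], [2.4, -0.2], [-0.8, 4.6], [-0.8, -0.2]]
knob [0.44156287 0.2147311  0.088     ] [0.44313812 0.21671285 0.088     ]
stayknob top [0.55926261 0.35518789 0.169     ] post [0.62881388 0.33487709 0.129     ]
jar [0.52422066 0.14649116 0.08      ] [0.52241463 0.14716369 0.08      ]
bottle [0.54408718 0.25994385 0.08      ]
pan [ 0.59603204 -0.21273398  0.07      ] [ 0.59373815 -0.21245778  0.07      ]
```

```bash
cat >> h.py <<'E'
WP=(.5622,.1963,-.1513)
def W(x,y,z): # warmer mm -> world
    c,n=np.cos(WP[2]),np.sin(WP[2]); return [WP[0]+(c*x-n*y)/1e3,WP[1]+(n*x+c*y)/1e3,z/1e3]
def plan(wps):
    s=get_state(); p=s['tool_pos']; R=Ro.from_euler('xyz',s['eef_rot'])
    print('now',p.round(4),s['eef_rot'].round(3),'q',s['q'].round(2),'t',s['time_s'],'F',s['ft_force'].round(1),'w',round(s['grip_width'],3),'g',round(s['grasp_force'],1))
    for *q,yaw in wps:
        R2=Ro.from_euler('xyz',[np.pi,0,yaw]); q=np.array(q)
        print('lin',R.inv().apply(q-p).__mul__(1e3).round(0).tolist(),'rot',(R.inv()*R2).as_rotvec().round(3).tolist()); p,R=q,R2
E
python3 - <<'E'
from h import *
k=W(-120,0,88);print(k)
plan([(.34,-.41,.25,1.0),(.45,-.2,.25,1.66),(.47,0,.25,2.32),(k[0],k[1],.2,2.99)])
E
```

```text
[np.float64(0.44357088325114774), np.float64(0.21438680898851883), 0.088]
now [ 0.2233 -0.6101  0.2307] [-3.14   0.     0.351] q [ 1.15  0.63  0.04  1.52 -0.03  1.   -0.02] t 0.2 F [-0.8  0.1  0.2] w 0.998 g 0.0
lin [178.0, -148.0, -19.0] rot [-0.001, -0.0, -0.649]
lin [236.0, -21.0, -0.0] rot [0.0, 0.0, -0.66]
lin [197.0, 38.0, 0.0] rot [-0.0, 0.0, -0.66]
lin [175.0, 127.0, 50.0] rot [0.0, 0.0, -0.67]
```

```bash
python3 -m jog '{"linear":[[36,-30,-4],[72,-60,-8],[108,-90,-12],[144,-120,-16],[178,-148,-19]],"delta_rot":[[0,0,-0.13],[0,0,-0.26],[0,0,-0.39],[0,0,-0.52],[0,0,-0.65]],"gripper":[60,50,45,45,45]}'
python3 -m jog '{"linear":[[47,-4,0],[94,-8,0],[142,-13,0],[189,-17,0],[236,-21,0]],"delta_rot":[[0,0,-0.13],[0,0,-0.26],[0,0,-0.39],[0,0,-0.52],[0,0,-0.66]],"gripper":[45,45,45,45,45]}'
python3 -m jog '{"linear":[[39,8,0],[79,15,0],[118,23,0],[158,30,0],[197,38,0]],"delta_rot":[[0,0,-0.13],[0,0,-0.26],[0,0,-0.39],[0,0,-0.52],[0,0,-0.66]],"gripper":[45,45,45,45,45]}'
python3 -c "
from h import *
k=W(-120,0,88);plan([(k[0],k[1],.2,2.99),(k[0],k[1],.13,2.99)])"
```

```text
time_s: 0.7
tool_pos: [0.3405, -0.4083, 0.2506]
eef_rot: [3.141, -0.0, 1.007]
ft_force: [0.4, 0.6, 0.2]
grip_width: 0.524
grasp_force: 0.0
time_s: 1.2
tool_pos: [0.4499, -0.1986, 0.2505]
eef_rot: [3.141, 0.0, 1.666]
ft_force: [1.2, -0.3, -1.2]
grip_width: 0.525
grasp_force: 0.0
time_s: 1.7
tool_pos: [0.4694, 0.0009, 0.2504]
eef_rot: [-3.142, 0.0, 2.326]
ft_force: [0.9, 0.1, 0.7]
grip_width: 0.523
grasp_force: 0.0
now [0.4694 0.0009 0.2504] [-3.142  0.     2.326] q [ 0.36  0.39 -0.58  1.97  0.28  0.86  0.39] t 1.7 F [0.9 0.1 0.7] w 0.523 g 0.0
lin [173.0, 128.0, 50.0] rot [-0.0, 0.0, -0.664]
lin [0.0, -0.0, 70.0] rot [0.0, 0.0, 0.0]
```

```bash
python3 -m jog '{"linear":[[35,26,10],[70,52,20],[104,77,30],[139,103,40],[173,128,50]],"delta_rot":[[0,0,-0.13],[0,0,-0.26],[0,0,-0.39],[0,0,-0.53],[0,0,-0.664]],"gripper":[45,45,45,45,45]}'
python3 -m jog '{"linear":[[0,0,25],[0,0,50],[0,0,70],[0,0,70],[0,0,70]],"delta_rot":[[0,0,0],[0,0,0],[0,0,0],[0,0,0],[0,0,0]],"gripper":[45,45,45,45,45]}'
python3 - <<'E'
from h import *
import cv2
plan([])
t=read_camera('top'); s=read_camera('side')
a=cv2.resize(t['image'][170:270,100:234,::-1],(400,300),interpolation=3); b=cv2.resize(s['image'][190:290,160:294,::-1],(400,300),interpolation=3)
cv2.imwrite('pics/k1.png',np.hstack([a,b]))
E
```

```text
time_s: 2.2
tool_pos: [0.445, 0.2148, 0.2]
eef_rot: [3.142, 0.0, 2.99]
ft_force: [0.5, -0.4, -0.4]
grip_width: 0.529
grasp_force: 0.0
time_s: 2.7
tool_pos: [0.4453, 0.2133, 0.1305]
eef_rot: [-3.142, -0.0, 2.985]
ft_force: [0.3, -0.7, 0.4]
grip_width: 0.525
grasp_force: 0.0
now [0.4453 0.2133 0.1305] [-3.142 -0.     2.985] q [-0.08  0.63 -0.62  2.03  0.59  0.66  0.31] t 2.7 F [ 0.3 -0.7  0.4] w 0.525 g 0.0
```

View pics/k1.png

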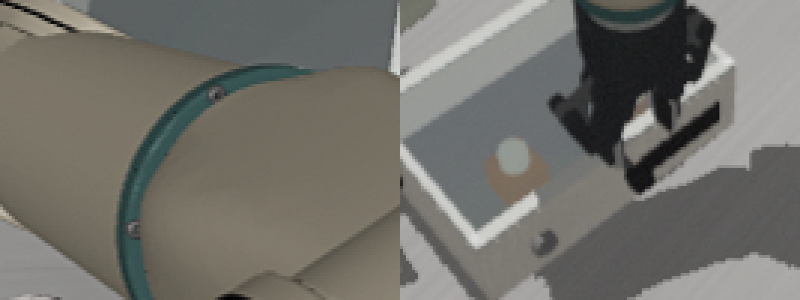

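The side view shows the knob at (640,178) just below and between the open fingers, at (605,155) and (670,125), so I can go down.

```bash
python3 -m jog '{"linear":[[2,2,20],[2,2,40],[2,2,61],[2,2,61],[2,2,61]],"delta_rot":[[0,0,0],[0,0,0],[0,0,0],[0,0,0],[0,0,0]],"gripper":[45,45,45,45,45]}' 30
python3 -m jog '{"linear":[[0,0,0],[0,0,0],[0,0,0],[0,0,0],[0,0,0]],"delta_rot":[[0,0,0],[0,0,0],[0,0,0],[0,0,0],[0,0,0]],"gripper":[5,5,5,5,5]}' 30
python3 - <<'E'
from h import *
plan([])
for a in np.arange(0,1.83,.09): # grasp-relative shift in tool axes (x tool = -warmer x, z down)
    print(round(a,2),round(-212*(1-np.cos(a)),0)-0,round(-212*np.sin(a),0))
E
```

```text
time_s: 3.3
tool_pos: [0.4441, 0.2158, 0.0702]
eef_rot: [3.141, 0.001, 2.985]
ft_force: [0.3, -0.1, -0.0]
grip_width: 0.525
grasp_force: 0.0
time_s: 3.8
tool_pos: [0.4447, 0.2175, 0.0706]
eef_rot: [3.138, 0.003, 2.986]
ft_force: [0.1, 3.4, 6.9]
grip_width: 0.184
grasp_force: 34.4
now [0.4447 0.2175 0.0706] [3.138e+00 3.000e-03 2.986e+00] q [-0.17  0.72 -0.52  2.07  0.71  0.52  0.21] t 3.8 F [0.1 3.4 6.9] w 0.184 g 34.4
0.0 -0.0 -0.0
0.09 -1.0 -19.0
0.18 -3.0 -38.0
0.27 -8.0 -57.0
0.36 -14.0 -75.0
0.45 -21.0 -92.0
0.54 -30.0 -109.0
0.63 -41.0 -125.0
0.72 -53.0 -140.0
0.81 -66.0 -154.0
0.9 -80.0 -166.0
0.99 -96.0 -177.0
1.08 -112.0 -187.0
1.17 -129.0 -195.0
1.26 -147.0 -202.0
1.35 -166.0 -207.0
1.44 -184.0 -210.0
1.53 -203.0 -212.0
1.62 -222.0 -212.0
1.71 -241.0 -210.0
1.8 -260.0 -206.0
```

```bash
python3 -m jog '{"linear":[[-1,0,-19],[-3,0,-38],[-8,0,-57],[-14,0,-75],[-21,0,-92]],"delta_rot":[[0,0,0],[0,0,0],[0,0,0],[0,0,0],[0,0,0]],"gripper":[5,5,5,5,5]}'
python3 -m jog '{"linear":[[-9,0,-17],[-20,0,-33],[-32,0,-48],[-45,0,-62],[-59,0,-74]],"delta_rot":[[0,0,0],[0,0,0],[0,0,0],[0,0,0],[0,0,0]],"gripper":[5,5,5,5,5]}'
```

```text
time_s: 4.3
tool_pos: [0.466, 0.2142, 0.1626]
eef_rot: [3.137, 0.003, 2.986]
ft_force: [7.7, 6.0, -7.2]
grip_width: 0.178
grasp_force: 31.4
time_s: 4.8
tool_pos: [0.5234, 0.2054, 0.2362]
eef_rot: [3.137, 0.001, 2.986]
ft_force: [3.7, 7.6, -8.4]
grip_width: 0.186
grasp_force: 29.7
```

Forces are moderate and the grip is still at the knob's width, so I'll continue the arc.

```bash
python3 -m jog '{"linear":[[-16,0,-11],[-32,0,-21],[-49,0,-29],[-67,0,-36],[-86,0,-41]],"delta_rot":[[0,0,0],[0,0,0],[0,0,0],[0,0,0],[0,0,0]],"gripper":[5,5,5,5,5]}'
python3 -m jog '{"linear":[[-18,0,-3],[-37,0,-5],[-56,0,-5],[-75,0,-3],[-94,0,1]],"delta_rot":[[0,0,0],[0,0,0],[0,0,0],[0,0,0],[0,0,0]],"gripper":[5,5,5,5,5]}'
python3 -c "
from h import *
plan([])"
```

```text
time_s: 5.3
tool_pos: [0.6066, 0.1927, 0.277]
eef_rot: [3.137, -0.003, 2.987]
ft_force: [-0.3, 7.1, -2.2]
grip_width: 0.176
grasp_force: 29.9
time_s: 5.8
tool_pos: [0.7006, 0.1784, 0.2771]
eef_rot: [3.136, 0.0, 2.987]
ft_force: [0.1, 7.0, 5.2]
grip_width: 0.181
grasp_force: 31.5
now [0.7006 0.1784 0.2771] [3.136 0.    2.987] q [ 0.04  0.78 -0.7   1.21  0.48  1.31  0.79] t 5.8 F [0.1 7.  5.2] w 0.181 g 31.5
```

```bash
python3 -m jog '{"linear":[[0,0,0],[0,0,0],[0,0,-30],[0,0,-65],[15,0,-95]],"delta_rot":[[0,0,0],[0,0,0],[0,0,0],[0,0,0],[0,0,0]],"gripper":[50,50,50,50,50]}'
python3 -m jog '{"linear":[[45,0,0],[95,0,0],[140,0,0],[180,0,0],[180,0,0]],"delta_rot":[[0,0,0],[0,0,0],[0,0,0],[0,0,0],[0,0,0]],"gripper":[50,50,50,50,50]}'
python3 - <<'E'
from h import *
import cv2
plan([(.5616,.3545,.25,2.99),(.5616,.3545,.135,2.99)])
t=read_camera('top'); s=read_camera('side')
for z in(.129,.15,.169): print(pj(t,np.array([.5616,.3545,z])),pj(s,np.array([.5616,.3545,z])))
a=cv2.resize(t['image'][90:240,60:260,::-1],(400,300),interpolation=3); b=cv2.resize(s['image'][150:300,110:310,::-1],(400,300),interpolation=3)
c=cv2.imread('pics/top0.png')[220:320,90:223];d=cv2.imread('pics/side0.png')[330:430,180:313]
cv2.imwrite('pics/k2.png',np.vstack([np.hstack([a,b]),np.hstack([cv2.resize(x,(400,300),interpolation=3) for x in(c,d)])]))
E
```

```text
time_s: 6.3
tool_pos: [0.6857, 0.1759, 0.3712]
eef_rot: [-3.14, -0.0, 2.983]
ft_force: [-0.1, 0.8, -0.1]
grip_width: 0.59
grasp_force: 0.0
time_s: 6.8
tool_pos: [0.501, 0.2064, 0.3713]
eef_rot: [-3.138, -0.002, 2.992]
ft_force: [1.2, -0.3, 0.8]
grip_width: 0.587
grasp_force: 0.0
now [0.501  0.2064 0.3713] [-3.138e+00 -2.000e-03  2.992e+00] q [ 0.09  0.43 -0.8   1.59  0.32  1.26  0.65] t 6.8 F [ 1.2 -0.3  0.8] w 0.587 g 0.0
lin [-38.0, 156.0, 121.0] rot [-0.004, -0.002, 0.002]
lin [0.0, -0.0, 115.0] rot [0.0, 0.0, 0.0]
[155.03755084 284.04681556] [249.10141282 390.59791732]
[149.67188371 280.55382604] [246.13644996 382.67433539]
[144.60691336 277.25658677] [243.35523574 375.24180427]
```

View pics/k2.png

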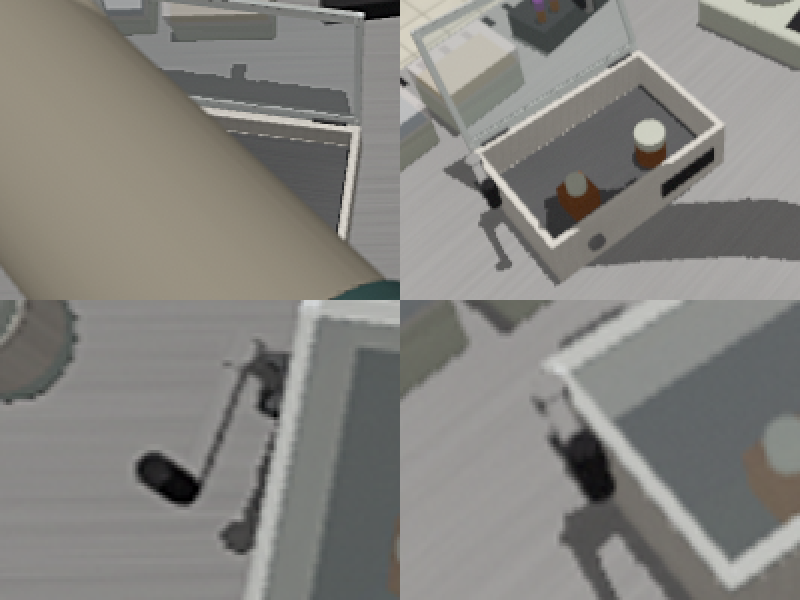

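```bash
python3 - <<'E'
from h import *
t=read_camera('top'); s=read_camera('side')
print(bp(t,141.7,276,.169),bp(t,152,282,.129),bp(t,146.8,279.3,.149),bp(s,243.7,385.7,.149))
p=W(45,147,129);print('post',p)
k=np.array([.5610,.3585]);d=k-p[:2];print(np.hypot(*d))
plan([(*k,.25,2.99),(*k,.135,2.99)])
E
```

```text
[0.56339277 0.35840907 0.169     ] [0.56458481 0.35880227 0.129     ] [0.56366786 0.35880559 0.149     ] [0.56098643 0.35971461 0.149     ]
post [np.float64(0.6288422597917552), np.float64(0.33483811464664953), 0.129]
0.0718502403066761
now [0.5086 0.2044 0.3704] [-3.141e+00  1.000e-03  2.983e+00] q [ 0.09  0.44 -0.8   1.58  0.33  1.26  0.65] t 7.0 F [0.6 1.  1.5] w 0.587 g 0.0
lin [-27.0, 161.0, 120.0] rot [-0.001, 0.001, -0.007]
lin [0.0, -0.0, 115.0] rot [0.0, 0.0, 0.0]
```

The flap stands open and the stay knob lies at about (0.563, 0.3585).

```bash
python3 -m jog '{"linear":[[-7,40,20],[-14,80,40],[-21,120,60],[-29,161,80],[-29,161,120]],"delta_rot":[[0,0,0],[0,0,0],[0,0,0],[0,0,0],[0,0,0]],"gripper":[50,50,50,50,50]}'
python3 -c "
from h import *
k=(.563,.3585)
plan([(*k,.135,2.99)])"
```

```text
time_s: 7.5
tool_pos: [0.5631, 0.3677, 0.2503]
eef_rot: [3.132, 0.001, 2.988]
ft_force: [-0.3, 0.1, -0.0]
grip_width: 0.585
grasp_force: 0.0
now [0.5631 0.3677 0.2503] [3.132e+00 1.000e-03 2.988e+00] q [-0.24  0.73 -0.71  1.42  0.49  1.17  0.41] t 7.5 F [-0.3  0.1 -0. ] w 0.585 g 0.0
lin [-1.0, -10.0, 115.0] rot [0.009, 0.001, -0.002]
```

```bash
python3 -m jog '{"linear":[[0,-5,20],[0,-5,40],[0,-5,60],[0,-5,60],[0,-5,60]],"delta_rot":[[0,0,0],[0,0,0],[0,0,0],[0,0,0],[0,0,0]],"gripper":[50,50,50,50,50]}'
python3 - <<'E'
from h import *
import cv2
k=(.563,.3585)
plan([(*k,.135,2.99)])
s=read_camera('side')
cv2.imwrite('pics/k3.png',cv2.resize(s['image'][190:290,95:228,::-1],(532,400),interpolation=3))
E
```

```text
time_s: 8.0
tool_pos: [0.5615, 0.3546, 0.1898]
eef_rot: [-3.141, -0.001, 2.984]
ft_force: [-0.1, -0.1, 0.1]
grip_width: 0.584
grasp_force: 0.0
now [0.5615 0.3546 0.1898] [-3.141e+00 -1.000e-03  2.984e+00] q [-0.23  0.77 -0.68  1.5   0.53  1.05  0.37] t 8.0 F [-0.1 -0.1  0.1] w 0.584 g 0.0
lin [-1.0, 4.0, 55.0] rot [-0.0, -0.001, -0.006]
```

View pics/k3.png

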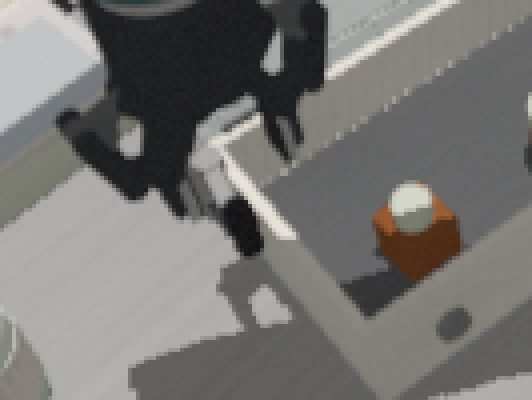

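The knob at crop (240,222) sits below the midpoint between the fingers at (180,205) and (285,150), so the alignment is fine and I'll go down and close.

```bash
python3 -m jog '{"linear":[[-1,3,20],[-1,3,40],[-1,3,54],[-1,3,54],[-1,3,54]],"delta_rot":[[0,0,0],[0,0,0],[0,0,0],[0,0,0],[0,0,0]],"gripper":[50,50,50,50,50]}' 25
python3 -m jog '{"linear":[[0,0,0],[0,0,0],[0,0,0],[0,0,0],[0,0,0]],"delta_rot":[[0,0,0],[0,0,0],[0,0,0],[0,0,0],[0,0,0]],"gripper":[5,5,5,5,5]}' 25
python3 - <<'E'
from h import *
plan([])
s=get_state(); p=np.array(W(45,147,129)[:2]); k=s['tool_pos'][:2]; d=k-p
print('r',np.hypot(*d),'theta',np.arctan2(d[1],d[0])-np.pi-WP[2]+.4)
R=Ro.from_euler('xyz',s['eef_rot']); d=d/np.hypot(*d)*.07
th0=np.arctan2(d[1],d[0])-np.pi-WP[2]+.4; prev=0
for i,th in enumerate(np.linspace(th0,1.93,21)):
    f=np.pi+th-.4+WP[2]; v=R.inv().apply(np.r_[.07*np.array([np.cos(f),np.sin(f)])-d,0])*1e3
    print(round(th,2),(v-prev).round(0)[:2])
    if i%5==0: prev=v; print('--')
E
```

```text
time_s: 8.55
tool_pos: [0.5627, 0.3581, 0.1371]
eef_rot: [3.141, 0.001, 2.985]
ft_force: [0.9, 0.1, 0.5]
grip_width: 0.585
grasp_force: 0.0
time_s: 9.05
tool_pos: [0.5627, 0.3582, 0.1373]
eef_rot: [3.14, 0.001, 2.985]
ft_force: [-0.5, -0.2, 5.4]
grip_width: 0.179
grasp_force: 26.2
now [0.5627 0.3582 0.1373] [3.140e+00 1.000e-03 2.985e+00] q [-0.25  0.83 -0.65  1.54  0.58  0.96  0.34] t 9.05 F [-0.5 -0.2  5.4] w 0.179 g 26.2
r 0.07017933769049728 theta 0.21219324635414927
0.21 [0. 0.]
--
0.3 [ 1. -6.]
0.38 [  1. -12.]
0.47 [  1. -18.]
0.56 [  0. -24.]
0.64 [ -1. -30.]
--
0.73 [-2. -6.]
0.81 [ -4. -11.]
0.9 [ -7. -17.]
0.99 [-10. -22.]
1.07 [-13. -27.]
--
1.16 [-4. -5.]
1.24 [-8. -9.]
1.33 [-13. -12.]
1.41 [-18. -16.]
1.5 [-23. -19.]
--
1.59 [-5. -2.]
1.67 [-11.  -4.]
1.76 [-17.  -6.]
1.84 [-23.  -7.]
1.93 [-29.  -7.]
--
```

```bash
python3 -m jog '{"linear":[[1,-6,0],[1,-12,0],[1,-18,0],[0,-24,0],[-1,-30,0]],"delta_rot":[[0,0,0],[0,0,0],[0,0,0],[0,0,0],[0,0,0]],"gripper":[5,5,5,5,5]}'
python3 -m jog '{"linear":[[-2,-6,0],[-4,-11,0],[-7,-17,0],[-10,-22,0],[-13,-27,0]],"delta_rot":[[0,0,0],[0,0,0],[0,0,0],[0,0,0],[0,0,0]],"gripper":[5,5,5,5,5]}'
python3 -m jog '{"linear":[[-4,-5,0],[-8,-9,0],[-13,-12,0],[-18,-16,0],[-23,-19,0]],"delta_rot":[[0,0,0],[0,0,0],[0,0,0],[0,0,0],[0,0,0]],"gripper":[5,5,5,5,5]}'
python3 -m jog '{"linear":[[-5,-2,0],[-11,-4,0],[-17,-6,0],[-23,-7,0],[-28,-7,0]],"delta_rot":[[0,0,0],[0,0,0],[0,0,0],[0,0,0],[0,0,0]],"gripper":[5,5,5,5,5]}'
python3 - <<'E'
from h import *
s=get_state(); p=np.array(W(45,147,129)[:2]); d=s['tool_pos'][:2]-p
plan([]);print('r',np.hypot(*d),'theta',np.arctan2(d[1],d[0])-np.pi-WP[2]+.4+2*np.pi)
E
```

```text
time_s: 9.55
tool_pos: [0.5571, 0.3298, 0.1372]
eef_rot: [3.138, -0.001, 2.987]
ft_force: [-3.4, 2.8, 8.4]
grip_width: 0.178
grasp_force: 26.5
time_s: 10.05
tool_pos: [0.5664, 0.3008, 0.137]
eef_rot: [3.139, -0.001, 2.987]
ft_force: [-2.1, 5.0, 5.5]
grip_width: 0.179
grasp_force: 26.5
time_s: 10.55
tool_pos: [0.5868, 0.2791, 0.1369]
eef_rot: [3.137, 0.0, 2.986]
ft_force: [-0.4, 6.8, 3.4]
grip_width: 0.177
grasp_force: 26.3
time_s: 11.05
tool_pos: [0.6099, 0.27, 0.1367]
eef_rot: [3.136, -0.007, 2.988]
ft_force: [-14.1, 8.2, 11.2]
grip_width: 0.168
grasp_force: 26.0
now [0.6099 0.27   0.1367] [ 3.136 -0.007  2.988] q [-0.09  0.84 -0.66  1.54  0.58  0.97  0.49] t 11.05 F [-14.1   8.2  11.2] w 0.168 g 26.0
r 0.06753270777637313 theta 1.8371689329840688
```

```bash
python3 -m jog '{"linear":[[0,0,0],[0,0,0],[0,0,-30],[0,0,-70],[0,0,-110]],"delta_rot":[[0,0,0],[0,0,0],[0,0,0],[0,0,0],[0,0,0]],"gripper":[40,40,40,40,40]}'
python3 - <<'E'
from h import *
t=read_camera('top'); s=read_camera('side')
print(bp(s,366.4,337.5,.08),W(-30,-55,80))
j=(.523,.147)
plan([(*j,.2,2.99),(*j,.13,2.99)])
E
```

```text
time_s: 11.55
tool_pos: [0.6133, 0.263, 0.2461]
eef_rot: [-3.138, -0.002, 2.983]
ft_force: [0.5, -0.1, -0.0]
grip_width: 0.468
grasp_force: 0.0
[0.52264636 0.14864442 0.08      ] [np.float64(0.5242529333597158), np.float64(0.14645002373723906), 0.08]
now [0.6162 0.2659 0.2518] [3.137 0.008 2.982] q [-0.07  0.72 -0.72  1.42  0.5   1.17  0.56] t 11.65 F [ 0.2 -0.4  0.3] w 0.468 g 0.0
lin [74.0, -132.0, 51.0] rot [0.004, 0.008, -0.008]
lin [0.0, -0.0, 70.0] rot [0.0, 0.0, 0.0]
```

```bash
python3 -m jog '{"linear":[[20,-35,0],[40,-70,10],[60,-105,25],[74,-130,40],[74,-130,45]],"delta_rot":[[0,0,0],[0,0,0],[0,0,0],[0,0,0],[0,0,0]],"gripper":[60,64,64,64,64]}'
python3 -m jog '{"linear":[[0,0,25],[0,0,50],[0,0,70],[0,0,70],[0,0,70]],"delta_rot":[[0,0,0],[0,0,0],[0,0,0],[0,0,0],[0,0,0]],"gripper":[64,64,64,64,64]}'
python3 - <<'E'
from h import *
import cv2
plan([(.523,.147,.04,2.99)])
s=read_camera('side')
cv2.imwrite('pics/k4.png',cv2.resize(s['image'][130:280,130:330,::-1],(800,600),interpolation=3))
E
```

```text
time_s: 12.15
tool_pos: [0.5165, 0.1417, 0.1987]
eef_rot: [-3.133, -0.005, 2.98]
ft_force: [0.3, 0.2, -0.3]
grip_width: 0.749
grasp_force: 0.0
time_s: 12.65
tool_pos: [0.5203, 0.1487, 0.1312]
eef_rot: [-3.141, -0.001, 2.985]
ft_force: [-0.0, -0.8, -0.0]
grip_width: 0.747
grasp_force: 0.0
now [0.5203 0.1487 0.1312] [-3.141e+00 -1.000e-03  2.985e+00] q [ 0.09  0.69 -0.66  1.91  0.61  0.75  0.5 ] t 12.65 F [-0.  -0.8 -0. ] w 0.747 g 0.0
lin [-3.0, -1.0, 91.0] rot [-0.0, -0.001, -0.005]
```

View pics/k4.png

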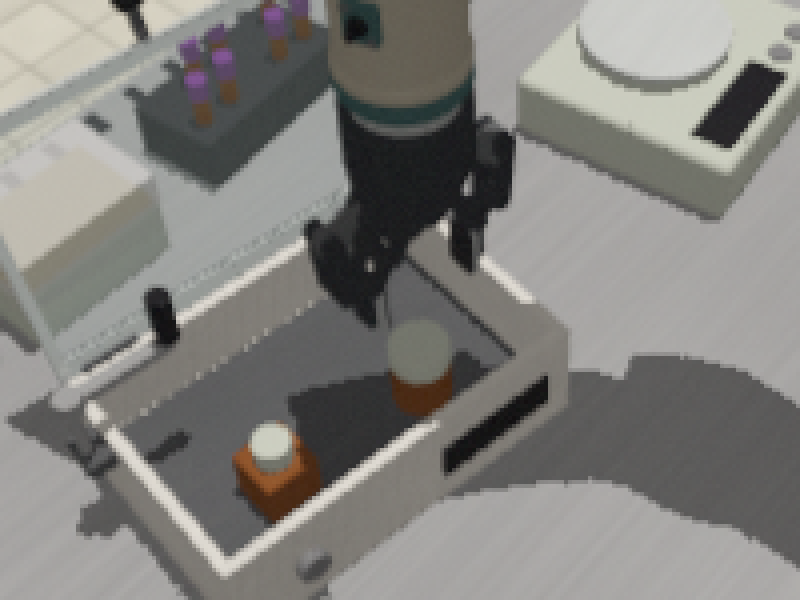

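The stay knob (162,315) is across in front of the raised flap. The jar cap (421,348) lies below and between the fingers, at about (375,310) and (468,255).

```bash
python3 -m jog '{"linear":[[-2,-1,20],[-2,-1,40],[-2,-1,60],[-2,-1,80],[-2,-1,91]],"delta_rot":[[0,0,0],[0,0,0],[0,0,0],[0,0,0],[0,0,0]],"gripper":[64,64,64,64,64]}' 30
python3 -m jog '{"linear":[[0,0,0],[0,0,0],[0,0,0],[0,0,0],[0,0,0]],"delta_rot":[[0,0,0],[0,0,0],[0,0,0],[0,0,0],[0,0,0]],"gripper":[64,30,30,30,30]}' 30
python3 -c "
from h import *
plan([])"
```

```text
time_s: 13.2
tool_pos: [0.5225, 0.1474, 0.0401]
eef_rot: [3.142, 0.001, 2.985]
ft_force: [0.1, -1.0, -0.1]
grip_width: 0.749
grasp_force: 0.0
time_s: 13.7
tool_pos: [0.5229, 0.148, 0.0415]
eef_rot: [3.14, 0.002, 2.985]
ft_force: [-0.1, 0.2, 6.5]
grip_width: 0.479
grasp_force: 30.3
now [0.5229 0.148  0.0415] [3.140e+00 2.000e-03 2.985e+00] q [ 0.01  0.82 -0.53  1.95  0.75  0.57  0.38] t 13.7 F [-0.1  0.2  6.5] w 0.479 g 30.3
```

```bash
python3 -m jog '{"linear":[[0,0,-15],[0,0,-45],[0,0,-80],[0,0,-115],[0,0,-140]],"delta_rot":[[0,0,0],[0,0,0],[0,0,0],[0,0,0],[0,0,0]],"gripper":[30,30,30,30,30]}'
python3 -c "
from h import *
plan([(.54,-.03,.18,2.99),(.595,-.2125,.18,2.99)])"
```

```text
time_s: 14.2
tool_pos: [0.5221, 0.1476, 0.1833]
eef_rot: [3.141, 0.002, 2.985]
ft_force: [0.7, -0.1, -0.7]
grip_width: 0.48
grasp_force: 30.7
now [0.5221 0.1476 0.1833] [3.141e+00 2.000e-03 2.985e+00] q [ 0.14  0.63 -0.72  1.86  0.54  0.86  0.56] t 14.2 F [ 0.7 -0.1 -0.7] w 0.48 g 30.7
lin [-45.0, -173.0, 3.0] rot [0.001, 0.002, -0.005]
lin [-82.0, -172.0, -0.0] rot [0.0, 0.0, 0.0]
```

```bash
python3 -m jog '{"linear":[[-5,-25,-5],[-15,-60,-5],[-25,-100,-5],[-36,-140,-5],[-45,-173,-5]],"delta_rot":[[0,0,0],[0,0,0],[0,0,0],[0,0,0],[0,0,0]],"gripper":[30,30,30,30,30]}'
python3 -m jog '{"linear":[[-18,-38,0],[-37,-78,0],[-55,-116,0],[-72,-150,0],[-82,-172,0]],"delta_rot":[[0,0,0],[0,0,0],[0,0,0],[0,0,0],[0,0,0]],"gripper":[30,30,30,30,30]}'
python3 -m jog '{"linear":[[0,0,0],[0,0,10],[0,0,30],[0,0,50],[0,0,60]],"delta_rot":[[0,0,0],[0,0,0],[0,0,0],[0,0,0],[0,0,0]],"gripper":[30,30,30,30,30]}'
python3 - <<'E'
from h import *
import cv2
plan([(.595,-.2125,.0865,2.99)])
s=read_camera('side')
cv2.imwrite('pics/k5.png',cv2.resize(s['image'][70:220,220:420,::-1],(800,600),interpolation=3))
E
```

```text
time_s: 14.7
tool_pos: [0.5388, -0.0334, 0.186]
eef_rot: [-3.14, -0.0, 2.983]
ft_force: [-1.1, -0.2, -2.0]
grip_width: 0.478
grasp_force: 30.7
time_s: 15.2
tool_pos: [0.5931, -0.2174, 0.1858]
eef_rot: [-3.14, -0.0, 2.981]
ft_force: [0.6, -0.2, -0.8]
grip_width: 0.478
grasp_force: 30.7
time_s: 15.7
tool_pos: [0.5919, -0.2111, 0.1236]
eef_rot: [3.141, -0.004, 2.988]
ft_force: [-0.5, -0.1, -0.8]
grip_width: 0.478
grasp_force: 30.7
now [ 0.5919 -0.2111  0.1236] [ 3.141 -0.004  2.988] q [ 0.69  0.82 -0.68  1.66  0.63  0.9   1.18] t 15.7 F [-0.5 -0.1 -0.8] w 0.478 g 30.7
lin [-3.0, -1.0, 37.0] rot [0.001, -0.004, -0.002]
```

View pics/k5.png

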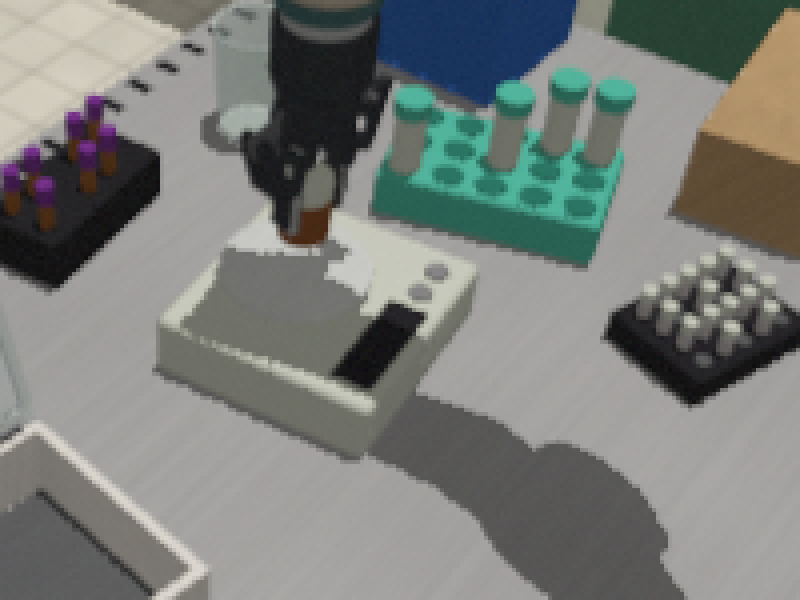

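The jar hangs upright over the pan: jar bottom at (305,242), pan centre about (295,265). I'll lower it slowly.

```bash
python3 -m jog '{"linear":[[-3,-1,10],[-3,-1,20],[-3,-1,28],[-3,-1,32],[-3,-1,34]],"delta_rot":[[0,0,0],[0,0,0],[0,0,0],[0,0,0],[0,0,0]],"gripper":[30,30,30,30,30]}'
python3 -m jog '{"linear":[[0,0,1],[0,0,1.5],[0,0,2],[0,0,2.5],[0,0,2.5]],"delta_rot":[[0,0,0],[0,0,0],[0,0,0],[0,0,0],[0,0,0]],"gripper":[30,30,30,30,30]}'
python3 -c "
from h import *
plan([])"
```

```text
time_s: 16.25
tool_pos: [0.5962, -0.2146, 0.0909]
eef_rot: [3.141, -0.0, 2.985]
ft_force: [-0.6, -0.9, -1.0]
grip_width: 0.478
grasp_force: 30.7
time_s: 16.75
tool_pos: [0.5963, -0.2147, 0.0889]
eef_rot: [-3.142, 0.0, 2.985]
ft_force: [-0.3, 0.5, -1.0]
grip_width: 0.48
grasp_force: 30.7
now [ 0.5963 -0.2147  0.0889] [-3.142  0.     2.985] q [ 0.68  0.86 -0.65  1.67  0.66  0.84  1.15] t 16.75 F [-0.3  0.5 -1. ] w 0.48 g 30.7
```

```bash
python3 -m jog '{"linear":[[0,0,0.5],[0,0,1],[0,0,1.5],[0,0,2],[0,0,2]],"delta_rot":[[0,0,0],[0,0,0],[0,0,0],[0,0,0],[0,0,0]],"gripper":[30,30,30,30,30]}'
python3 -m jog '{"linear":[[0,0,0.3],[0,0,0.6],[0,0,1],[0,0,1],[0,0,1]],"delta_rot":[[0,0,0],[0,0,0],[0,0,0],[0,0,0],[0,0,0]],"gripper":[30,30,30,30,30]}'
```

```text
time_s: 17.25
tool_pos: [0.5962, -0.2147, 0.0867]
eef_rot: [-3.142, -0.0, 2.985]
ft_force: [0.4, -0.5, -1.1]
grip_width: 0.485
grasp_force: 30.7
time_s: 17.75
tool_pos: [0.5964, -0.2146, 0.0865]
eef_rot: [-3.141, 0.0, 2.985]
ft_force: [-1.8, 0.1, 5.0]
grip_width: 0.48
grasp_force: 30.8
```

Contact is felt (5 N), so I'll release and go up.

```bash
python3 -m jog '{"linear":[[0,0,0],[0,0,0],[0,0,0],[0,0,0],[0,0,0]],"delta_rot":[[0,0,0],[0,0,0],[0,0,0],[0,0,0],[0,0,0]],"gripper":[50,62,70,70,70]}'
python3 -m jog '{"linear":[[0,0,-15],[0,0,-40],[0,0,-80],[0,0,-120],[0,0,-150]],"delta_rot":[[0,0,0],[0,0,0],[0,0,0],[0,0,0],[0,0,0]],"gripper":[70,70,70,70,70]}'
python3 -m jog '{"linear":[[30,0,0],[60,0,0],[90,0,0],[90,0,0],[90,0,0]],"delta_rot":[[0,0,0],[0,0,0],[0,0,0],[0,0,0],[0,0,0]],"gripper":[70,70,70,70,70]}'
python3 - <<'E'
from h import *
import cv2
plan([])
s=read_camera('side')
cv2.imwrite('pics/k6.png',cv2.resize(s['image'][60:300,100:420,::-1],(800,600),interpolation=3))
E
```

```text
time_s: 18.25
tool_pos: [0.5963, -0.2146, 0.0857]
eef_rot: [3.141, -0.0, 2.985]
ft_force: [-0.2, 0.6, -0.5]
grip_width: 0.818
grasp_force: 0.0
time_s: 18.75
tool_pos: [0.5972, -0.2143, 0.2397]
eef_rot: [3.142, 0.003, 2.985]
ft_force: [0.0, 0.1, 0.1]
grip_width: 0.823
grasp_force: 0.0
time_s: 19.25
tool_pos: [0.5077, -0.2009, 0.2371]
eef_rot: [-3.141, 0.002, 2.985]
ft_force: [0.3, -0.1, 0.4]
grip_width: 0.819
grasp_force: 0.0
now [ 0.5077 -0.2009  0.2371] [-3.141e+00  2.000e-03  2.985e+00] q [ 0.84  0.58 -0.8   1.79  0.49  0.98  1.26] t 19.25 F [ 0.3 -0.1  0.4] w 0.819 g 0.0
```

View pics/k6.png

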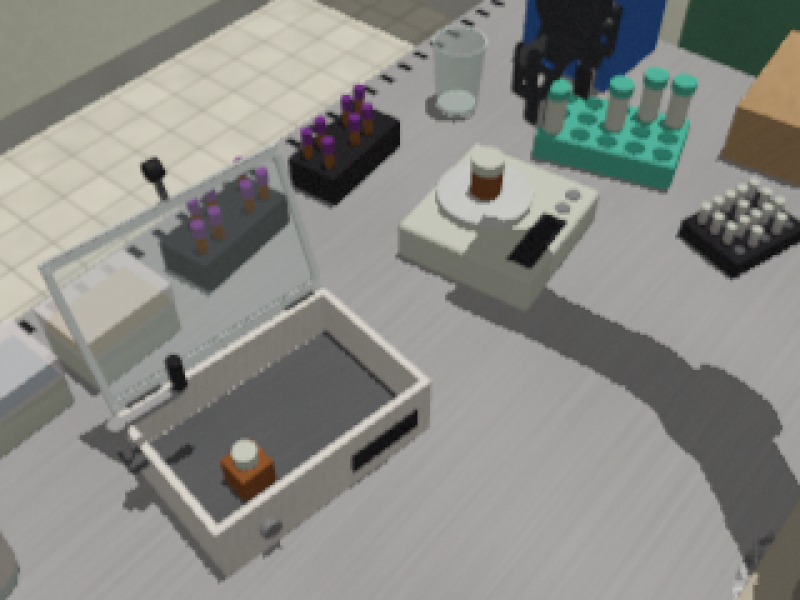

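The jar stands upright at the pan's centre (487,180). The flap is up, the stay is across (175,372), and the bottle is in its place (247,468). I'll hand in.

```bash
python3 -c "
from rig import *
print(close_job())"
```

```text
the job is handed in; nothing more can be done
None
```

The job is handed in at about 19 s of the 64 s allowed: the flap is up, the stay is across it, the jar stands upright near the middle of the pan, and the bottle was left in its place; the hand-in gave no verdict.

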